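# Open the grinder's collet and keep it open

## Robot

A 6-joint arm with a two-finger parallel gripper is mounted at the origin on the work surface. World frame = base frame: x ahead of the robot, y to its left, z up, the work surface at z = 0. Lengths are in m, angles in rad, forces in N, time in s.
With the tool pointing down it reaches from about 0.375 to 0.825 m from the base axis. Payload 5.5 kg.
Tool frame: the origin (TCP) lies at the very end of the fingers, on their centre line; the grasp point (between the pads) lies 19 mm behind it (robot.grip_depth is the distance from the TCP to the grasp point, in m); z points along the fingers, x is the direction in which the jaws open and shut, and the axes are right-handed (so a half turn about z gives the same grasp; the last joint's range is limited). The gripper opens to 85 mm and grips with 20 to 120 N. Pads are 22 mm wide; open, the fingers measure 114 mm over their backs; the gripper's body (76 mm by 85 mm) begins 54 mm behind the grasp point. The pads swing forward as they close: fully open they stand 13 mm farther back than shut.
Start: joints at [-1.234, 0.314, -0.047, 1.21, 0, 1.571], TCP at [0.198, -0.566, 0.231] pointing down, gripper open.
Joint ranges: [-2.67, 2.67], [-0.69, 1.73], [-1.03, 1.25], [-2.08, 2.16], [-1.42, 1.45], [-3.14, 3.14]. Speed limits (rad/s): [2.39, 2.39, 3.01, 3.14, 3.14, 3.14].

## Interface

Orientations are given as a rotation vector (axis times angle).
In Python, from plant import monitor, eyes, close_job, robot gives the robot as it stands. The module is installed in compiled form; this text tells all that it offers.
- The arm moves only by the tool play_rows, never from a script. Its argument "plan" is a list of rows, each a list of 3 entries, a list of its own where there are three numbers: the shift along the tool's x, y, z in units of 30 mm (1.0 is 30 mm), then the turn, a rotation vector about the tool's x, y, z in rad, then the finger opening in mm, from 0 to 85.4. In form: [[[dx, dy, dz], [ax, ay, az], jaw], ...]. A call has 1 to 10 rows; each row is the pose to reach, as a shift and turn from the pose commanded when the call began, along the tool's axes at that moment; what a row does not reach only later rows make up. A row lasts 1/10 s, in which the tool goes at most 50 mm and 8.59 degrees, less where a joint would pass 70% of its speed; a pose out of reach is approached as far as the arm can. A call with a gripper value outside its range is refused whole. The fingers move at their own pace and stop on an object; the grip force is fixed at half the most. Time passes only in rows, so rows that repeat a pose let the fingers close. It gives the time, the measured TCP pose, the force and the opening at its end, in the units of the state.
- monitor.read_state(): the state, without advancing time (a new reading comes with each control period).
- eyes.read_camera(name): name is "side" or "top"; returns a dict with "frame" (400x640x3 uint8, red, green, blue), "camera_matrix" (3x3 intrinsics, pixels), "distortion" ([k1, k2, p1, p2, k3] as OpenCV has them; the pictures are not rectified), "position" and "rotation" of the camera in the world. Camera axes: x right, y down, z forward; pixel columns grow to the right and rows downward; lengths in m; the calibration is good to about 2 mm. A picture is of the moment at which its call begins. There is no depth.
- close_job(): hands the job in, once; it reports no verdict.
The state is a dict: "time": time; "joints": joint angles; "joint_velocities": joint speeds; "joint_torque": joint torques, N m; "tool_pos": TCP position; "orientation": TCP orientation; "force": force on the tool from outside, world axes, zero at the start; "moment": the same for the moment, N m; "opening": opening from 0.0 (shut) to 1.0 (fully open).
Only numpy, scipy, OpenCV 4.12 (cv2) and the standard library are available. Lean on these libraries where they do the work, as an engineer would, in place of code of your own. Each camera call takes 0.05 s, during which the arm holds its last target.

## Task

The articulator with the two mounted stone models has been left standing in the way of the collet lever of the bench grinder. Set it down upright on the free half of its grey case tray without dropping it, flip the lever's safety catch fully over towards the spindle, then pull the lever by its ball handle as far towards you as it goes. Keep holding it there against its spring, so that the disc can be changed: the program finishes while still holding the lever, and nothing else on the bench is to be knocked or shifted.

Things in the scene. Friction and masses are not known exactly. Their poses are not given: they have to be found in the camera images.
- grinder: Bench grinder, fixed. Origin on the bench under the spindle (118 mm up, along x); -x points to the operator (the robot), z up. Blue base x -150 to +210, y -95 to +95 mm, 28 mm high; grey motor 130 mm in diameter at +x, top 185 mm high; collet with a small disc at the -x end; eye shield at x -80 to +50, y +30 to +140 mm, top 245 mm high.
- lever_ball (a point): Black ball handle, 32 mm in diameter, at the free end of the collet lever (this point: its centre); 118 mm above the bench and free all round. At rest it lies at (0, -180, 118) mm in the grinder's frame.
- lever_pivot (a point): The upright axis about which the lever turns, at (0, +50, 118) mm in the grinder's frame, 230 mm from the centre of the ball. The lever is a level steel bar 12 mm square; at rest it points along the grinder's -y.
- lever (a joint): Collet lever, hinged about the upright axis at lever_pivot. 0 at rest, grows as the ball is pulled to the grinder's -x (towards the robot), 0.42 rad at its slightly yielding stop (ball moved 94 mm). A spring drives it back to 0: about 4.5 N at the ball to start it, 9 N at the stop. While the catch stands up, the bar runs against it after 3 mm and stays locked.
- catch_pivot (a point): Pin of the safety catch, at (-13, -105, 88) mm in the grinder's frame, on a small post; the pin lies along the grinder's x.
- catch_tip (a point): Top end of the safety catch, a steel pawl 75 mm long from pin to top end, 8 mm thick (along x) and 14 mm wide (y), with a 22 mm wide thumb pad on its uppermost 18 mm. Closed, it stands up just in front (-x) of the lever bar, its tip at (-13, -115, 162) mm in the grinder's frame, leaning 8 degrees to -y.
- catch (a joint): Safety catch, a hinge about the pin at catch_pivot, along the grinder's x. 0 closed (standing up, lever locked); it grows as the tip is tipped towards the grinder's +y, over the top and down towards the spindle; 1.7 rad fully over, lying level below the lever bar. Turned by a light push (well under 1 N); past about 0.5 rad it falls the rest of the way by its weight.
- articulator: Dental articulator: brass hinge frame with two stone models mounted in plaster between its bows, one rigid piece, 120 mm high (a small screw to 133 mm), 100 mm long (x), feet 60 mm wide (y), 0.3 to 0.6 kg. Origin: centre of its underside, z up, hinge at +x. The stack of models is 52 mm wide (flat sides to +y and -y), x -37 to +13 mm, 8 to 114 mm high.
- articulator_grip (a point): Point at which to grip the articulator from above across its y: between the flat sides 52 mm apart, at (-10, 0, 92) mm in its frame.
- tray: Grey plastic case tray, open at the top, fixed to the bench, 200 mm (x) by 280 mm (y), walls 4 mm thick and 30 mm high, floor 4 mm thick. Origin: centre of its underside.
- tray_free (a point): Middle of the free half of the tray (+y half), on its floor, at (0, +60, 4) mm in the tray's frame; a paper slip lies there.
- model: Bystander: stone model of a jaw, 52 x 56 mm and 31 mm high, lying in the other (-y) half of the tray. Origin: centre of its underside.
- bur_block: Bystander: wooden bur block with burs, 50 x 75 mm, 47 mm high, behind (+x of) the ball handle. Origin: centre of its underside.
- water_bowl: Bystander: blue plastic bowl, 150 mm in diameter, 60 mm high. Origin: centre of its underside.
- paste_tin: Bystander: flat tin, 62 mm in diameter, 45 mm high. Origin: centre of its underside.
- caliper: Bystander: steel caliper lying flat, 150 mm long, 10 mm high. Origin: its centre, underside.
- brush: Bystander: brush with a wooden handle, 170 mm long, lying flat. Origin: its centre, underside.
- amber_bottle: Bystander: amber glass bottle, 64 mm in diameter, 150 mm high. Origin: centre of its underside.
- rubber_bowl: Bystander: black rubber mixing bowl, 110 mm in diameter, 60 mm high. Origin: centre of its underside.
Mind the look-alikes: they are no part of the job. Several things look just like the articulator: the one meant starts farthest to the robot's left.

How it is judged:
On the way, in this order (a step that is already met when the one before it is completed fails the run):
1. the articulator stands upright in the case tray, let go (x of articulator in the frame of tray between -0.065 and 0.065 m and y of articulator in the frame of tray between -0.12 and 0.12 m and z of articulator in the frame of tray below 0.012 m and angle between articulator's own z axis and vertical below 0.15 rad and contact force between the fingers and articulator below 0.05 N and linear speed of articulator below 0.02 m/s), for 0.3 s.
2. the safety catch is flipped fully over (value of joint catch above 1.45 rad and value of joint lever below 0.1 rad), for 0.2 s.
3. the lever is pulled to its stop and held by the fingers (value of joint lever above 0.36 rad and contact force between the fingers and lever above 2 N), for 0.5 s.
At the end, for the whole second after the job is handed in: The lever is held at its stop (joint at least 0.36 of 0.42 rad, at rest) with the fingers pressing on it by more than 2 N; the catch lies fully over (at least 1.45 of 1.7 rad); the articulator stands upright (within 0.15 rad) on the floor of the case tray, at rest and let go (all of step 1 and all of step 3 and velocity of joint lever below 0.1 rad/s and value of joint catch above 1.45 rad); the arm keeps its last pose, push and grip.
It fails at once if the articulator is dropped or let fall (moves faster than 0.5 m/s while no finger holds it) (contact force between the fingers and articulator below 0.05 N and linear speed of articulator above 0.5 m/s).
It fails at once if the articulator is tipped by more than 0.5 rad (angle between articulator's own z axis and vertical above 0.5 rad).
It fails at once if a bystander is shifted by more than 25 mm or knocked over (distance of any of model, bur_block, water_bowl, paste_tin, caliper, brush, amber_bottle, rubber_bowl from where it was at the start of the episode above 0.025 m or angle between any of model, bur_block, water_bowl, paste_tin, caliper, brush, amber_bottle, rubber_bowl's own z axis and vertical above 0.4 rad).
It also fails if it takes over 64 s, if anything falls off the work surface, if the arm or the gripper's body presses on something with over 40 N, if the wrist force passes 120 N, or if a joint passes its speed limit or range.

## Working session

There is one attempt and no reset: what is moved stays moved. The work goes in short steps, Python scripts to look and compute and a tool call to move; the robot and the scene stay as the last step left them, time stands still between calls to the robot, and variables do not carry over. Pictures are saved under pics/ and viewed, and the job is handed in when it is done.

Besides the shell and the picture viewer there is one more tool, called after "Call:" by a JSON object that holds its "api" and its "payload", one argument or row to a line. play_rows: Moves the arm, as the interface text tells. Its arguments: {"type":"object","properties":{"plan":{"type":"array"}},"required":["plan"]}

```bash
mkdir -p pics
cat > snap.py <<'E'
from plant import monitor, eyes
import cv2,sys,pickle
tag=sys.argv[1]
d={}
for n in sys.argv[2:] or ["side","top"]:
    c=eyes.read_camera(n); d[n]=c
    cv2.imwrite(f"pics/{tag}_{n}.png",c["frame"][:,:,::-1])
    pickle.dump(c,open(f"{tag}_{n}.pkl","wb"))
    if tag=="a": print(n,c["camera_matrix"],c["distortion"],c["position"],c["rotation"])
s=monitor.read_state()
print({k:s[k] for k in("time","joints","tool_pos","orientation","force","opening")})
E
python3 snap.py a
```

```text
side [[416.5824539    0.         318.67182006]
 [  0.         416.5824539  196.45549651]
 [  0.           0.           1.        ]] [-0.0839983  0.         0.         0.         0.       ] [0.2018229  1.03000151 0.90884539] [-0.36407965  2.67000547 -1.3690444 ]
top [[407.82297278   0.         319.94956483]
 [  0.         407.82297278 200.06167904]
 [  0.           0.           1.        ]] [-0.00043844  0.          0.          0.          0.        ] [ 0.39034302 -0.00630248  1.20304615] [-2.18973614  2.14516399 -0.08736279]
{'time': 0.1, 'joints': array([-1.23397831e+00,  3.14176094e-01, -4.79713411e-02,  1.21019143e+00,
        9.96829831e-06,  1.57082854e+00]), 'tool_pos': array([ 0.19812466, -0.5658006 ,  0.23051171]), 'orientation': array([-2.56159458e+00,  1.81718902e+00,  1.96667105e-03]), 'force': array([-0.52492222, -0.19962837, -0.26122832]), 'opening': 0.9994943967389938}
```

View pics/a_side.png

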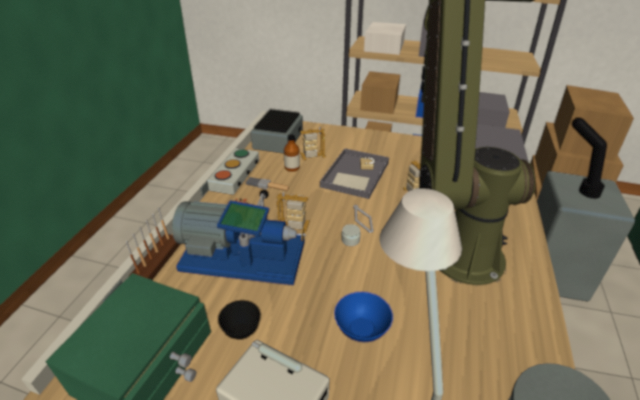

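View pics/a_top.png

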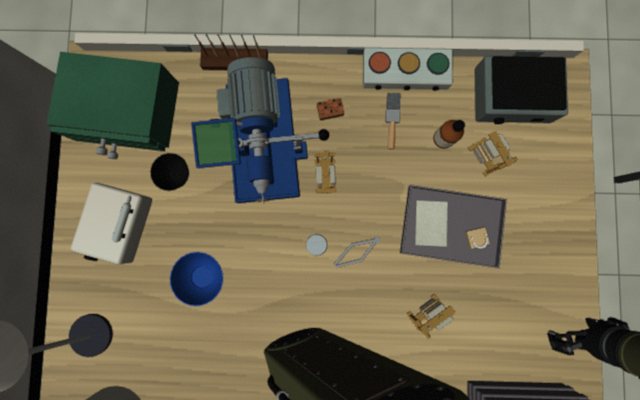

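Top view: three articulators, at pixels (326,172), (493,152) and (432,315). The one farthest left (greatest y) is at (326,172), right in front of the ball handle (323,135), so it fits. I'll confirm in a crop.

```bash
cat > h.py <<'E'
import numpy as np,cv2,pickle
from scipy.spatial.transform import Rotation as R
def load(t,n): return pickle.load(open(f"{t}_{n}.pkl","rb"))
def ray(c,uv):
    p=cv2.undistortPoints(np.array([[uv]],float),c["camera_matrix"],c["distortion"])[0,0]
    Rm=R.from_rotvec(c["rotation"]).as_matrix() if np.size(c["rotation"])==3 else np.array(c["rotation"])
    return np.array(c["position"]),Rm@np.array([p[0],p[1],1])
def plane(c,uv,z):
    o,d=ray(c,uv); return o+d*(z-o[2])/d[2]
def proj(c,P):
    Rm=R.from_rotvec(c["rotation"]).as_matrix()
    rv=cv2.Rodrigues(Rm.T)[0]; t=-Rm.T@np.array(c["position"])
    return cv2.projectPoints(np.array(P,float).reshape(-1,1,3),rv,t,c["camera_matrix"],c["distortion"])[0][:,0]
def tri(c1,u1,c2,u2):
    o1,d1=ray(c1,u1);o2,d2=ray(c2,u2)
    s=np.linalg.lstsq(np.c_[d1,-d2],o2-o1,rcond=None)[0]
    a=o1+s[0]*d1;b=o2+s[1]*d2
    return (a+b)/2,np.linalg.norm(a-b)
E
python3 - <<'E'
from h import *
t=load("a","top");s=load("a","side")
def crop(c,x0,y0,w,h,k,name): cv2.imwrite("pics/"+name,cv2.resize(c["frame"][y0:y0+h,x0:x0+w,::-1],None,fx=k,fy=k,interpolation=cv2.INTER_CUBIC))
crop(t,180,60,160,150,5/1.25,"c1.png"); crop(t,390,170,130,110,5,"c2.png"); crop(s,160,180,160,110,5,"c3.png")
for uv,z in [((326,172),.12),((493,152),.12),((432,315),.12),((323,135),.118),((454,226),.03)]: print(uv,plane(t,uv,z))
E
```

```text
(326, 172) [ 0.56748492 -0.00607639  0.12      ]
(493, 152) [ 0.6303437  -0.45308958  0.12      ]
(432, 315) [ 0.19830381 -0.28801736  0.12      ]
(323, 135) [0.66910192 0.00406149 0.118     ]
(454, 226) [ 0.43308158 -0.3752603   0.03      ]
```

View pics/c1.png

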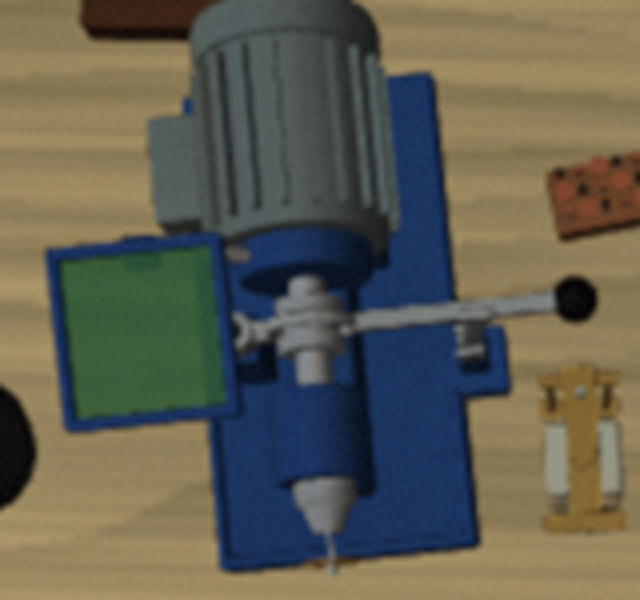

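View pics/c2.png

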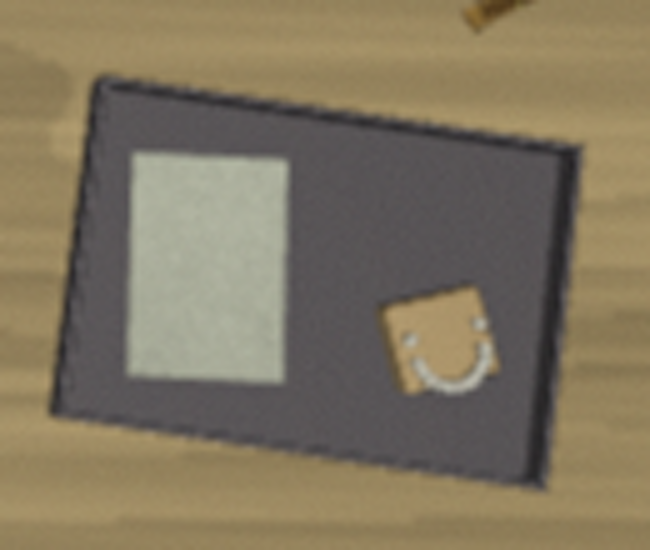

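View pics/c3.png

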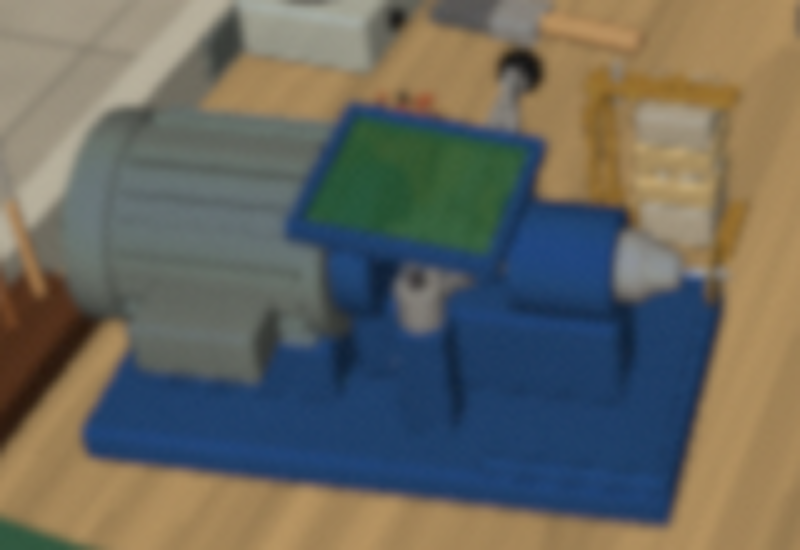

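The target articulator at (326,172) is confirmed: it stands in front of the ball. The tray centre is near (454,226), with the paper slip in its +y half at (432,223) and the stone model at (478,238). Next I'll measure exact poses.

Run:
```python
from h import *
t=load("a","top");s=load("a","side")
def crop(c,x0,y0,w,h,k,name):
    im=cv2.resize(c["frame"][y0:y0+h,x0:x0+w,::-1],None,fx=k,fy=k,interpolation=cv2.INTER_CUBIC)
    for i in range(0,w,10): cv2.putText(im,str(x0+i),(i*k,10),0,.35,(0,0,255)); cv2.line(im,(i*k,0),(i*k,h*k),(0,0,255),1) if 0 else None
    for i in range(0,h,10): cv2.putText(im,str(y0+i),(0,i*k+4),0,.35,(0,0,255))
    cv2.imwrite("pics/"+name,im)
crop(t,290,120,60,80,7,"d1.png"); crop(s,245,180,80,70,9,"d2.png")
# tray rim
f=cv2.cvtColor(t["frame"],cv2.COLOR_RGB2HSV)
for z in (.03,): 
  P=[plane(t,(390+u/5,170+v/5),z) for u,v in ((98,78),(580,148),(545,487),(55,412))]
P=np.array(P);print(P.round(4)); print("c",P.mean(0)); e=(P[0]+P[1]-P[2]-P[3])/2; print(np.linalg.norm(e),np.degrees(np.arctan2(e[1],e[0]))); e=(P[0]+P[3]-P[1]-P[2])/2;print(np.linalg.norm(e),np.degrees(np.arctan2(-e[0],e[1])))
Q=np.array([plane(t,(180+u/4,60+v/4),.028) for u,v in ((222,570),(478,545),(430,75))]);print(Q.round(4)); e=Q[2]-Q[1];print(np.linalg.norm(e),np.degrees(np.arctan2(e[1],e[0])))
e=Q[0]-Q[1];print(np.linalg.norm(e),np.degrees(np.arctan2(-e[0],e[1])))
print("ball",tri(t,(323.75,134.75),s,(264,194)))
```

```text
[[ 0.5471 -0.2485  0.03  ]
 [ 0.512  -0.5249  0.03  ]
 [ 0.3186 -0.5011  0.03  ]
 [ 0.3549 -0.2242  0.03  ]]
c [ 0.43314114 -0.37464691  0.03      ]
0.19427593565611312 -7.110423847577496
0.27891256783860635 -7.3483191625124435
[[0.4881 0.2545 0.028 ]
 [0.51   0.0693 0.028 ]
 [0.8612 0.1142 0.028 ]]
0.35402746537282476 7.279357515608357
0.18648297997980304 6.746431071272962
ball (array([0.66961077, 0.00186288, 0.11567408]), np.float64(0.0016323599178881094))
```

View pics/d1.png

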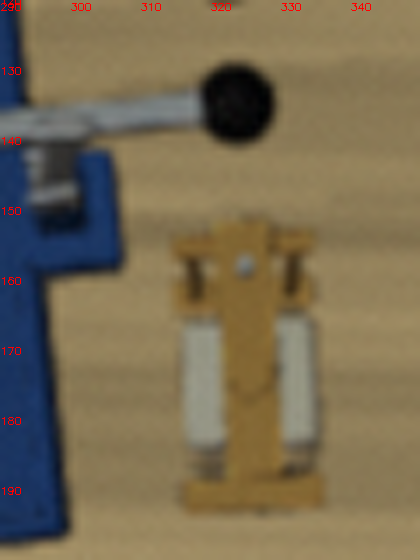

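View pics/d2.png

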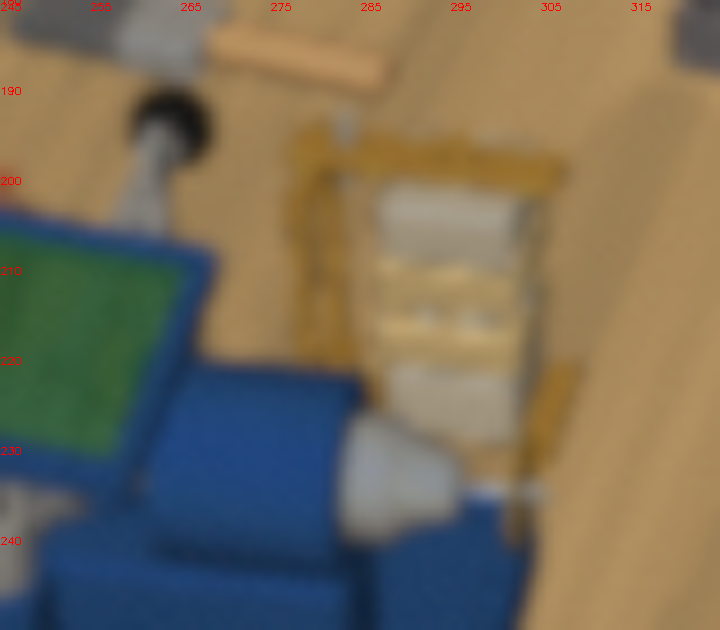

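```bash
cat > pose.py <<'E'
from h import *
t=load("a","top");s=load("a","side")
def p(u,v,z): return plane(t,(290+u/7-.43,120+v/7-.43),z)
if __name__=="__main__":
    print("scrw",p(245,265,.133)); 
    c=[p(184,320,.114),p(317,312,.114),p(184,445,.114),p(318,445,.114)]
    print(np.round(c,4),np.mean(c,0))
    print("bow",p(250.5,310,.12),p(255.5,470,.12))
    print("rear",p(172,235,.12),p(315,235,.12),"frontbar",p(184,494,.03),p(325,494,.03))
    b=tri(t,(290+238/7-.43,120+103/7-.43),s,(245+171/9-.44,180+127/9-.44));print("ball",b)
    for z in (.118,):print(p(238,103,z))
    a=np.radians(7.0);Rg=np.array([[np.cos(a),-np.sin(a)],[np.sin(a),np.cos(a)]])
    B=p(238,103,.118)[:2]; O=B-Rg@[0,-.18]; print("grinder O",O)
    for n,q in dict(frontR=[-.15,-.095],backR=[.21,-.095],frontL=[-.15,.095],tip=[-.013,-.115],pin=[-.013,-.105]).items(): print(n,O+Rg@q)
E
python3 pose.py
```

```text
scrw [ 0.60448181 -0.00150133  0.133     ]
[[ 0.5863  0.0217  0.114 ]
 [ 0.5904 -0.0296  0.114 ]
 [ 0.5376  0.0206  0.114 ]
 [ 0.5386 -0.0309  0.114 ]] [ 0.56323296 -0.00453065  0.114     ]
bow [ 0.58958968 -0.00390732  0.12      ] [ 0.52770725 -0.00704853  0.12      ]
rear [0.61827766 0.02691153 0.12      ] [ 0.61930391 -0.02815576  0.12      ] frontbar [0.52854001 0.02226499 0.03      ] [ 0.52969005 -0.03603633  0.03      ]
ball (array([0.67067203, 0.00240321, 0.11712582]), np.float64(0.0013233835210537616))
[0.67110947 0.00255568 0.118     ]
grinder O [0.64917298 0.18121399]
frontR [0.51186865 0.0686417 ]
backR [0.86918526 0.11251467]
frontL [0.48871347 0.25722547]
tip [0.65028486 0.06548688]
pin [0.64906616 0.07541234]
```

```bash
cat > go.py <<'E'
# usage: go.py x y z yawdeg(tool x world angle) -> row
from h import *
from plant import monitor
import sys
s=monitor.read_state(); R0=R.from_rotvec(s["orientation"]); p=np.array(s["tool_pos"])
x,y,z,w=map(float,sys.argv[1:5])
w=np.radians(w); Rt=R.from_matrix(np.array([[np.cos(w),np.sin(w),0],[np.sin(w),-np.cos(w),0],[0,0,-1]]))
d=R0.inv().apply(np.array([x,y,z])-p)/.03
print("t",s["time"],"pos",p.round(4),"yaw",np.degrees(np.arctan2(R0.as_matrix()[1,0],R0.as_matrix()[0,0])).round(2),"tilt",np.degrees(np.arccos(-R0.as_matrix()[2,2])).round(2),"F",np.round(s["force"],1),"op",round(float(s["opening"])*85.4,1),"j",np.round(s["joints"],2))
print("shift",d.round(2).tolist(),"turn",(R0.inv()*Rt).as_rotvec().round(3).tolist(),"rows",np.ceil(np.linalg.norm(d)*.6),np.ceil((R0.inv()*Rt).magnitude()/.15))
E
python3 go.py .2 -.566 .29 -87.5;python3 go.py .2 -.566 .29 92.5
```

```text
t 0.1 pos [ 0.1981 -0.5658  0.2305] yaw -70.7 tilt 0.09 F [-0.5 -0.2 -0.3] op 85.4 j [-1.23  0.31 -0.05  1.21  0.    1.57]
shift [0.02, -0.06, -1.98] turn [0.0, 0.002, 0.293] rows 2.0 2.0
t 0.1 pos [ 0.1981 -0.5658  0.2305] yaw -70.7 tilt 0.09 F [-0.5 -0.2 -0.3] op 85.4 j [-1.23  0.31 -0.05  1.21  0.    1.57]
shift [0.02, -0.06, -1.98] turn [-0.002, 0.0, -2.848] rows 2.0 19.0
```

Call:
{"api": "play_rows", "payload": {
  "plan": [
    [[0, 0, -1], [0, 0, 0.1], 85],
    [[0, 0, -2], [0, 0, 0.1], 85]
  ]
}}

```text
time: 0.3
tool_pos: [0.1979, -0.5652, 0.2905]
orientation: [-2.465, 1.945, 0.005]
force: [0.5, -0.6, 0.4]
opening: 0.994
```

```bash
python3 go.py .565 -.0045 .26 -87.5;python3 go.py .565 -.0045 .26 92.5
```

```text
t 0.3 pos [ 0.1979 -0.5652  0.2905] yaw -76.55 tilt 0.21 F [ 0.5 -0.6  0.4] op 84.9 j [-1.23  0.3   0.07  1.34 -0.    1.67]
shift [-15.33, -16.25, 1.07] turn [0.001, 0.004, 0.191] rows 14.0 2.0
t 0.3 pos [ 0.1979 -0.5652  0.2905] yaw -76.55 tilt 0.21 F [ 0.5 -0.6  0.4] op 84.9 j [-1.23  0.3   0.07  1.34 -0.    1.67]
shift [-15.33, -16.25, 1.07] turn [-0.005, 0.001, -2.95] rows 14.0 20.0
```

Call:
{"api": "play_rows", "payload": {
  "plan": [
    [[-15.3, -16.2, 0], [0, 0, -2.95], 85],
    [[-15.3, -16.2, 0], [0, 0, -2.95], 85],
    [[-15.3, -16.2, 0], [0, 0, -2.95], 85],
    [[-15.3, -16.2, 0], [0, 0, -2.95], 85],
    [[-15.3, -16.2, 0], [0, 0, -2.95], 85],
    [[-15.3, -16.2, 0], [0, 0, -2.95], 85],
    [[-15.3, -16.2, 0], [0, 0, -2.95], 85],
    [[-15.3, -16.2, 0], [0, 0, -2.95], 85],
    [[-15.3, -16.2, 0], [0, 0, -2.95], 85],
    [[-15.3, -16.2, 0], [0, 0, -2.95], 85]
  ]
}}

```text
time: 1.3
tool_pos: [0.4717, -0.1453, 0.2912]
orientation: [3.13, 0.27, -0.0]
force: [0.6, -0.9, 0.1]
opening: 0.993
```

```bash
python3 go.py .565 -.0045 .28 92.5
```

```text
t 1.3 pos [ 0.4717 -0.1453  0.2912] yaw 9.87 tilt 0.01 F [ 0.6 -0.9  0.1] op 84.8 j [-0.3   0.09 -0.18  1.29 -0.    1.1 ]
shift [3.87, -4.09, 0.37] turn [-0.0, 0.0, -1.442] rows 4.0 10.0
```

Call:
{"api": "play_rows", "payload": {
  "plan": [
    [[3.87, -4.09, 0], [0, 0, -1.44], 85],
    [[3.87, -4.09, 0], [0, 0, -1.44], 85],
    [[3.87, -4.09, 0], [0, 0, -1.44], 85],
    [[3.87, -4.09, 0], [0, 0, -1.44], 85],
    [[3.87, -4.09, 0], [0, 0, -1.44], 85],
    [[3.87, -4.09, 0], [0, 0, -1.44], 85],
    [[3.87, -4.09, 0], [0, 0, -1.44], 85],
    [[3.87, -4.09, 0], [0, 0, -1.44], 85],
    [[3.87, -4.09, 0], [0, 0, -1.44], 85],
    [[3.87, -4.09, 0], [0, 0, -1.44], 85]
  ]
}}

```text
time: 2.3
tool_pos: [0.5651, -0.007, 0.2908]
orientation: [-2.176, -2.265, 0.001]
force: [0.3, 0.4, -0.1]
opening: 0.996
```

```bash
python3 go.py .565 -.0045 .15 92.5; python3 snap.py b side
```

```text
t 2.3 pos [ 0.5651 -0.007   0.2908] yaw 92.31 tilt 0.06 F [ 0.3  0.4 -0.1] op 85.1 j [-0.01  0.23 -0.02  1.32  0.   -0.05]
shift [0.08, 0.01, 4.69] turn [-0.001, -0.0, -0.003] rows 3.0 1.0
{'time': 2.35, 'joints': array([-1.24791213e-02,  2.31850334e-01, -2.02300049e-02,  1.31969919e+00,
        1.68137559e-05, -5.49037120e-02]), 'tool_pos': array([ 0.56505748, -0.00704622,  0.29082547]), 'orientation': array([-2.17331832e+00, -2.26753308e+00,  1.03512334e-03]), 'force': array([-1.12175782,  0.61499407, -0.5236005 ]), 'opening': 0.9909057370979157}
```

View pics/b_side.png

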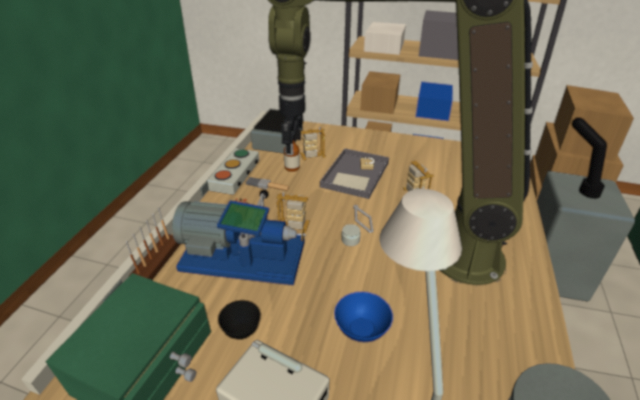

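The gripper (290,130) is above the articulator at (292,215), with nothing in between. Descending.

Call:
{"api": "play_rows", "payload": {
  "plan": [
    [[0.08, 0, 1.5], [0, 0, 0], 85],
    [[0.08, 0, 3], [0, 0, 0], 85],
    [[0.08, 0, 4], [0, 0, 0], 85],
    [[0.08, 0, 4.8], [0, 0, 0], 85],
    [[0.08, 0, 5.5], [0, 0, 0], 85],
    [[0.08, 0, 6.0], [0, 0, 0], 85],
    [[0.08, 0, 6.5], [0, 0, 0], 85],
    [[0.08, 0, 7.0], [0, 0, 0], 85],
    [[0.08, 0, 7.3], [0, 0, 0], 85],
    [[0.08, 0, 7.3], [0, 0, 0], 85]
  ]
}}

```text
time: 3.35
tool_pos: [0.5639, -0.0047, 0.0708]
orientation: [-2.182, -2.258, 0.003]
force: [-0.7, -0.3, -0.4]
opening: 0.993
```

Call:
{"api": "play_rows", "payload": {
  "plan": [
    [[0, 0, 0], [0, 0, 0], 70],
    [[0, 0, 0], [0, 0, 0], 60],
    [[0, 0, 0], [0, 0, 0], 56],
    [[0, 0, 0], [0, 0, 0], 52],
    [[0, 0, 0], [0, 0, 0], 46],
    [[0, 0, 0], [0, 0, 0], 40],
    [[0, 0, 0], [0, 0, 0], 40],
    [[0, 0, 0], [0, 0, 0], 40]
  ]
}}

```text
time: 4.15
tool_pos: [0.5659, -0.0045, 0.0734]
orientation: [2.181, 2.26, 0.002]
force: [-0.9, 1.5, 5.3]
opening: 0.607
```

```bash
python3 go.py .565 -.0045 .073 92.5; python3 snap.py c
```

```text
t 4.15 pos [ 0.5659 -0.0045  0.0734] yaw 92.04 tilt 0.09 F [-0.9  1.5  5.3] op 51.8 j [-0.01  0.36 -0.36  0.85  0.   -0.04]
shift [0.0, -0.03, 0.01] turn [0.002, -0.0, -0.008] rows 1.0 1.0
{'time': 4.25, 'joints': array([-8.07212215e-03,  3.60939543e-01, -3.60783664e-01,  8.47379766e-01,
        2.57895774e-04, -4.36198049e-02]), 'tool_pos': array([ 0.56596829, -0.00448332,  0.07338752]), 'orientation': array([2.18087899e+00, 2.25981600e+00, 2.12465587e-03]), 'force': array([-0.79794994,  1.42593899,  5.50049574]), 'opening': 0.6062018155931255}
```

View pics/c_side.png

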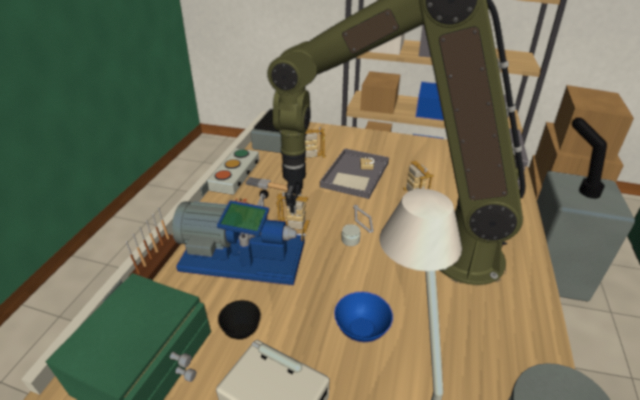

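The gripper holds the stack at 51.8 mm. Lifting straight up.

Call:
{"api": "play_rows", "payload": {
  "plan": [
    [[0, 0, -0.2], [0, 0, 0], 40],
    [[0, 0, -0.6], [0, 0, 0], 40],
    [[0, 0, -1.2], [0, 0, 0], 40],
    [[0, 0, -1.9], [0, 0, 0], 40],
    [[0, 0, -2.6], [0, 0, 0], 40],
    [[0, 0, -3.2], [0, 0, 0], 40],
    [[0, 0, -3.6], [0, 0, 0], 40],
    [[0, 0, -3.8], [0, 0, 0], 40],
    [[0, 0, -3.8], [0, 0, 0], 40]
  ]
}}

```text
time: 5.15
tool_pos: [0.5655, -0.0047, 0.1869]
orientation: [2.182, 2.26, 0.001]
force: [0.0, -0.3, -5.4]
opening: 0.607
```

```bash
python3 - <<'E'
from h import *
a=np.radians(-7.2);c=np.array([.434,-.3737]);Rt=np.array([[np.cos(a),-np.sin(a)],[np.sin(a),np.cos(a)]])
f=c+Rt@[0,.06];print("free",f,"grip target",f+Rt@[-.0095,0])
E
python3 go.py .432 -.313 .185 83; python3 snap.py d
```

```text
free [ 0.44151999 -0.31417312] grip target [ 0.4320949  -0.31298245]
t 5.15 pos [ 0.5655 -0.0047  0.1869] yaw 92.02 tilt 0.05 F [ 0.  -0.3 -5.4] op 51.8 j [-0.01  0.27 -0.21  1.09 -0.   -0.04]
shift [-10.11, -4.81, 0.06] turn [0.001, -0.0, 0.157] rows 7.0 2.0
{'time': 5.25, 'joints': array([-8.29180161e-03,  2.70749632e-01, -2.10381335e-01,  1.09089866e+00,
       -2.04344803e-05, -4.34687130e-02]), 'tool_pos': array([ 0.56472539, -0.00468946,  0.18552629]), 'orientation': array([-2.18141654e+00, -2.25953408e+00,  1.35684446e-03]), 'force': array([ 0.43156157, -0.51206815, -4.99368173]), 'opening': 0.609333377778742}
```

View pics/d_side.png

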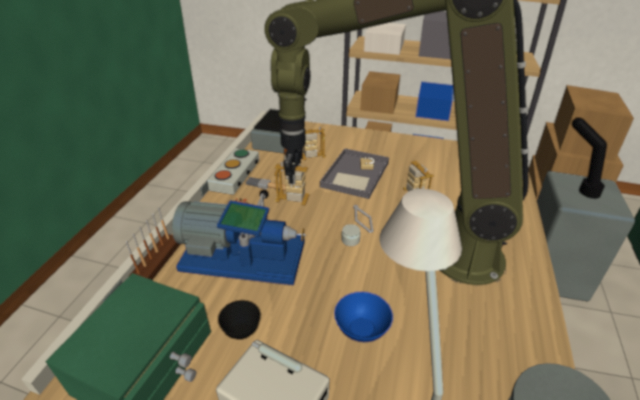

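Lifted upright, with its load (~5 N) on the gripper. Carrying it over the tray in eased steps.

Call:
{"api": "play_rows", "payload": {
  "plan": [
    [[-0.5, -0.25, 0], [0, 0, 0.02], 40],
    [[-1.5, -0.7, 0], [0, 0, 0.04], 40],
    [[-2.8, -1.3, 0], [0, 0, 0.06], 40],
    [[-4.2, -2.0, 0], [0, 0, 0.08], 40],
    [[-5.6, -2.7, 0], [0, 0, 0.1], 40],
    [[-7.0, -3.3, 0], [0, 0, 0.12], 40],
    [[-8.3, -3.9, 0], [0, 0, 0.14], 40],
    [[-9.3, -4.4, 0], [0, 0, 0.15], 40],
    [[-9.9, -4.7, 0], [0, 0, 0.157], 40],
    [[-10.1, -4.8, 0], [0, 0, 0.157], 40]
  ]
}}

```text
time: 6.25
tool_pos: [0.4298, -0.3145, 0.1854]
orientation: [-2.356, -2.077, 0.002]
force: [0.7, 0.5, -5.0]
opening: 0.611
```

```bash
python3 go.py .432 -.313 .079 83; python3 snap.py e
python3 - <<'E'
from h import *
for n,r in (("side",(290,110,120,110)),("top",(380,160,150,130))):
    x,y,w,h=r;c=load("e",n);cv2.imwrite(f"pics/e_{n}c.png",cv2.resize(c["frame"][y:y+h,x:x+w,::-1],None,fx=5,fy=4.5,interpolation=2))
E
```

```text
t 6.25 pos [ 0.4298 -0.3145  0.1854] yaw 82.8 tilt 0.11 F [ 0.7  0.5 -5. ] op 52.1 j [-0.63  0.21 -0.29  1.07 -0.   -0.51]
shift [0.06, 0.07, 3.55] turn [-0.002, 0.0, -0.003] rows 3.0 1.0
{'time': 6.35, 'joints': array([-6.28395190e-01,  2.12193116e-01, -2.86005574e-01,  1.07399387e+00,
        4.59088666e-05, -5.04442585e-01]), 'tool_pos': array([ 0.4308911, -0.3130924,  0.1855799]), 'orientation': array([-2.35373609e+00, -2.07867905e+00,  4.05866181e-04]), 'force': array([-0.45088368,  0.02149274, -6.33009614]), 'opening': 0.6055640758695042}
```

View pics/e_sidec.png

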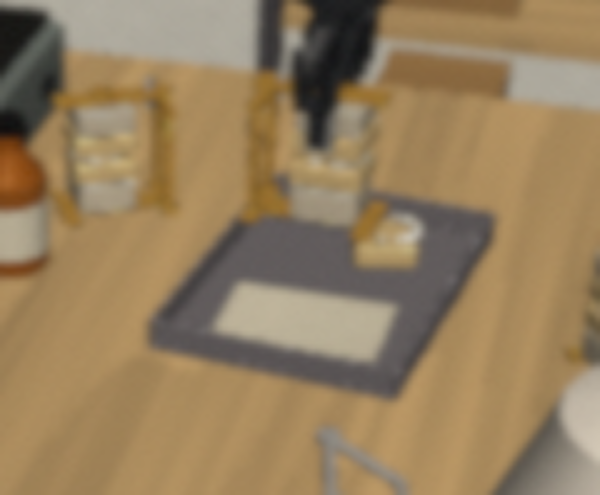

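View pics/e_topc.png

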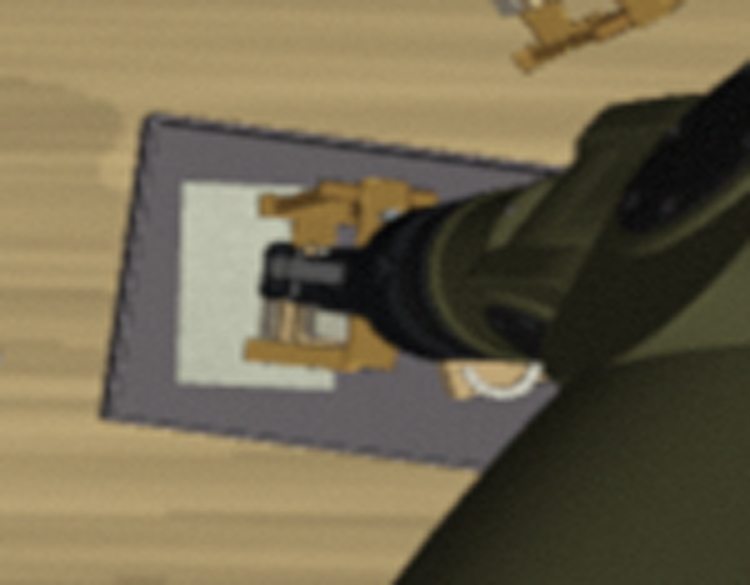

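Over the tray's free half, upright, and clear of the stone model. Lowering gently; contact is expected 3.6 units down.

Call:
{"api": "play_rows", "payload": {
  "plan": [
    [[0.04, 0, 0.6], [0, 0, 0], 40],
    [[0.04, 0, 1.3], [0, 0, 0], 40],
    [[0.04, 0, 2.0], [0, 0, 0], 40],
    [[0.04, 0, 2.6], [0, 0, 0], 40],
    [[0.04, 0, 3.0], [0, 0, 0], 40],
    [[0.04, 0, 3.3], [0, 0, 0], 40],
    [[0.04, 0, 3.45], [0, 0, 0], 40],
    [[0.04, 0, 3.52], [0, 0, 0], 40],
    [[0.04, 0, 3.52], [0, 0, 0], 40]
  ]
}}

```text
time: 7.25
tool_pos: [0.4324, -0.3115, 0.081]
orientation: [2.352, 2.082, 0.0]
force: [-0.3, 0.4, -5.5]
opening: 0.604
```

Call:
{"api": "play_rows", "payload": {
  "plan": [
    [[0, 0, 0.04], [0, 0, 0], 40],
    [[0, 0, 0.08], [0, 0, 0], 40],
    [[0, 0, 0.12], [0, 0, 0], 40],
    [[0, 0, 0.12], [0, 0, 0], 40]
  ]
}}

```text
time: 7.65
tool_pos: [0.4323, -0.3116, 0.0774]
orientation: [2.352, 2.082, 0.0]
force: [-0.2, -0.1, -2.0]
opening: 0.601
```

```bash
python3 go.py .432 -.313 .077 83; python3 snap.py f
```

```text
t 7.65 pos [ 0.4323 -0.3116  0.0774] yaw 83.02 tilt 0.03 F [-0.2 -0.1 -2. ] op 51.3 j [-0.62  0.3  -0.43  0.83  0.   -0.5 ]
shift [-0.05, -0.01, 0.01] turn [0.001, 0.0, 0.0] rows 1.0 1.0
{'time': 7.75, 'joints': array([-6.24422366e-01,  3.02384047e-01, -4.34907819e-01,  8.32885697e-01,
       -5.56397367e-05, -5.02550047e-01]), 'tool_pos': array([ 0.43235458, -0.31158021,  0.07742517]), 'orientation': array([2.35213960e+00, 2.08162789e+00, 1.28640732e-04]), 'force': array([-0.38226985, -0.62110303, -3.12085011]), 'opening': 0.6043253855127376}
```

View pics/f_side.png

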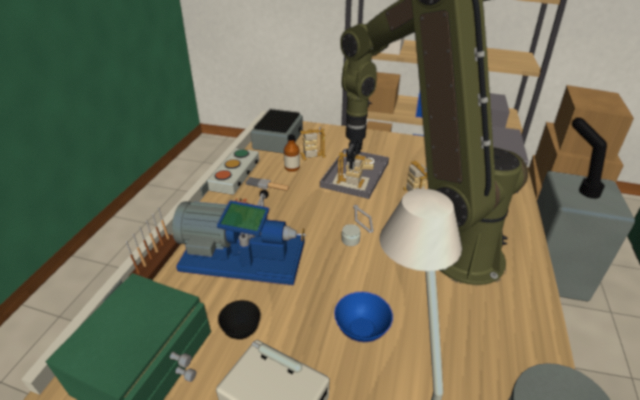

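Contact has begun: the load fell from 5.5 to 2–3 N. I'll lower 1 mm more, then open slowly.

Call:
{"api": "play_rows", "payload": {
  "plan": [
    [[0, 0, 0.03], [0, 0, 0], 40],
    [[0, 0, 0.05], [0, 0, 0], 40],
    [[0, 0, 0.05], [0, 0, 0], 40],
    [[0, 0, 0.05], [0, 0, 0], 50],
    [[0, 0, 0.05], [0, 0, 0], 53],
    [[0, 0, 0.05], [0, 0, 0], 56],
    [[0, 0, 0.05], [0, 0, 0], 60],
    [[0, 0, 0.05], [0, 0, 0], 66],
    [[0, 0, 0.05], [0, 0, 0], 70],
    [[0, 0, 0.05], [0, 0, 0], 74]
  ]
}}

```text
time: 8.75
tool_pos: [0.4321, -0.3114, 0.0755]
orientation: [-2.353, -2.082, 0.0]
force: [-0.5, 0.6, 0.7]
opening: 0.866
```

Call:
{"api": "play_rows", "payload": {
  "plan": [
    [[0, 0, 0], [0, 0, 0], 74],
    [[0, 0, -0.5], [0, 0, 0], 74],
    [[0, 0, -1.2], [0, 0, 0], 74],
    [[0, 0, -2.2], [0, 0, 0], 74],
    [[0, 0, -3.4], [0, 0, 0], 74],
    [[0, 0, -4.8], [0, 0, 0], 74],
    [[0, 0, -6.2], [0, 0, 0], 74],
    [[0, 0, -6.5], [0, 0, 0], 74]
  ]
}}

```text
time: 9.55
tool_pos: [0.4341, -0.3128, 0.2759]
orientation: [2.347, 2.077, 0.003]
force: [1.1, 0.1, -1.3]
opening: 0.865
```

```bash
python3 snap.py g
python3 - <<'E'
from h import *
for n,r in (("side",(290,110,120,110)),("top",(380,160,150,130))):
    x,y,w,h=r;c=load("g",n);cv2.imwrite(f"pics/g_{n}c.png",cv2.resize(c["frame"][y:y+h,x:x+w,::-1],None,fx=4,fy=4,interpolation=2))
E
python3 go.py .65 .01 .26 92
```

```text
{'time': 9.65, 'joints': array([-6.24402972e-01,  1.71593804e-01, -1.35871254e-01,  1.25932232e+00,
        7.60252410e-06, -5.02611840e-01]), 'tool_pos': array([ 0.43319419, -0.31214668,  0.27250579]), 'orientation': array([2.34958882e+00, 2.07954062e+00, 1.39577447e-03]), 'force': array([-0.67676853,  0.52077899,  0.08290349]), 'opening': 0.8641731280610458}
t 9.65 pos [ 0.4332 -0.3121  0.2725] yaw 83.02 tilt 0.23 F [-0.7  0.5  0.1] op 73.8 j [-0.62  0.17 -0.14  1.26  0.   -0.5 ]
shift [11.54, 5.87, 0.42] turn [0.003, 0.002, -0.157] rows 8.0 2.0
```

View pics/g_sidec.png

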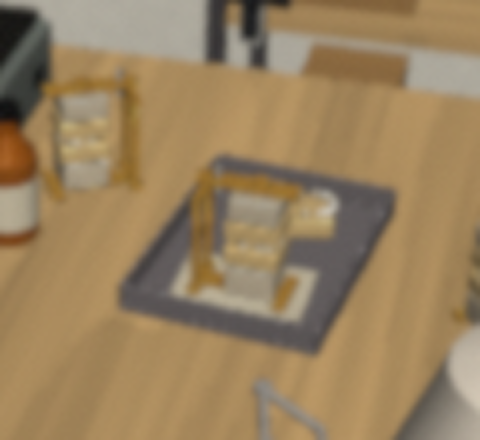

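View pics/g_topc.png

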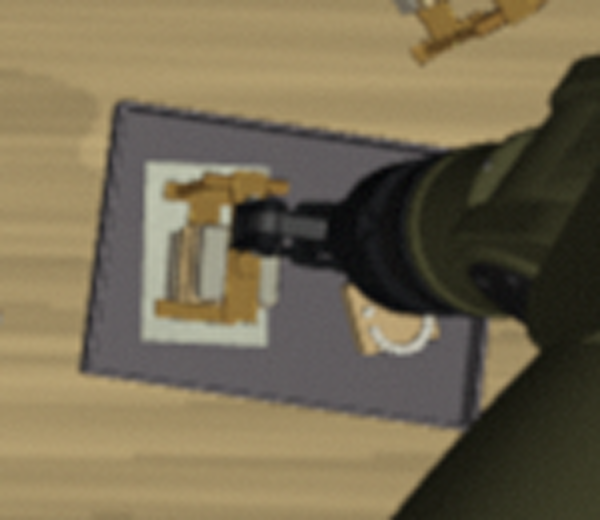

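The articulator stands upright on the slip, let go. Next I'll go to the -y side of the catch with the fingers shut and the jaws along the grinder's x.

```bash
cat > g2w.py <<'E'
import numpy as np,sys
a=np.radians(7.0);Rg=np.array([[np.cos(a),-np.sin(a)],[np.sin(a),np.cos(a)]]);O=np.array([.6492,.1812])
print((O+Rg@[float(sys.argv[1])/1e3,float(sys.argv[2])/1e3]).round(4))
E
python3 g2w.py -13 -155; python3 g2w.py -13 -70
python3 - <<'E'
from h import *
t=load("a","top");print(proj(t,[[.6503,.0655,.162],[.6491,.0754,.088],[.649,.181,.118]]))
E
python3 go.py .6552 .0258 .272 7
```

```text
[0.6552 0.0258]
[0.6448 0.1101]
[[299.18226906 137.40288022]
 [297.27837084 144.30767325]
 [257.66921524 141.10661193]]
t 9.65 pos [ 0.4332 -0.3121  0.2725] yaw 83.02 tilt 0.23 F [-0.7  0.5  0.1] op 73.8 j [-0.62  0.17 -0.14  1.26  0.   -0.5 ]
shift [12.08, 5.98, 0.01] turn [0.004, -0.001, 1.327] rows 9.0 9.0
```

Call:
{"api": "play_rows", "payload": {
  "plan": [
    [[1, 0.5, -0.3], [0, 0, 0.14], 0],
    [[2.5, 1.2, -0.6], [0, 0, 0.28], 0],
    [[4, 2, -0.6], [0, 0, 0.42], 0],
    [[5.5, 2.7, -0.6], [0, 0, 0.56], 0],
    [[7, 3.5, -0.6], [0, 0, 0.7], 0],
    [[8.5, 4.2, -0.6], [0, 0, 0.84], 0],
    [[10, 5, -0.6], [0, 0, 0.98], 0],
    [[11.3, 5.6, -0.6], [0, 0, 1.12], 0],
    [[12.1, 6, -0.6], [0, 0, 1.26], 0],
    [[12.1, 6, -0.6], [0, 0, 1.327], 0]
  ]
}}

```text
time: 10.65
tool_pos: [0.6559, 0.0318, 0.2846]
orientation: [-3.134, -0.193, 0.006]
force: [0.2, -0.1, 0.3]
opening: 0.003
```

Call:
{"api": "play_rows", "payload": {
  "plan": [
    [[0, 0, 0], [0, 0, 0], 0],
    [[0, 0, 0], [0, 0, 0], 0]
  ]
}}

```text
time: 10.85
tool_pos: [0.6541, 0.0268, 0.2867]
orientation: [3.135, 0.194, -0.005]
force: [0.6, -0.8, 0.1]
opening: -0.001
```

```bash
python3 snap.py k;python3 go.py .6552 .0258 .146 7
```

```text
{'time': 10.95, 'joints': array([ 4.00710004e-02,  4.10861942e-01,  2.18125310e-01,  1.37936333e+00,
       -9.89630786e-05,  1.48887047e+00]), 'tool_pos': array([0.65425535, 0.02619793, 0.28787818]), 'orientation': array([ 3.13567763e+00,  1.91509098e-01, -2.05050469e-03]), 'force': array([ 0.48874258, -0.3674344 ,  0.64657012]), 'opening': -0.0014101195147546504}
t 10.95 pos [0.6543 0.0262 0.2879] yaw 6.99 tilt 0.07 F [ 0.5 -0.4  0.6] op -0.1 j [ 0.04  0.41  0.22  1.38 -0.    1.49]
shift [0.04, 0.02, 4.73] turn [-0.0, 0.001, -0.0] rows 3.0 1.0
```

View pics/k_side.png

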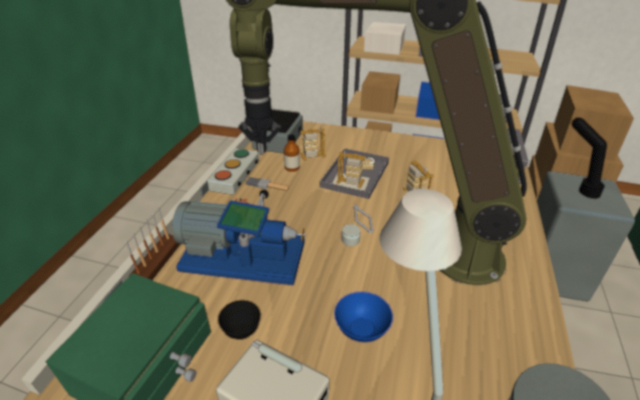

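View pics/k_top.png

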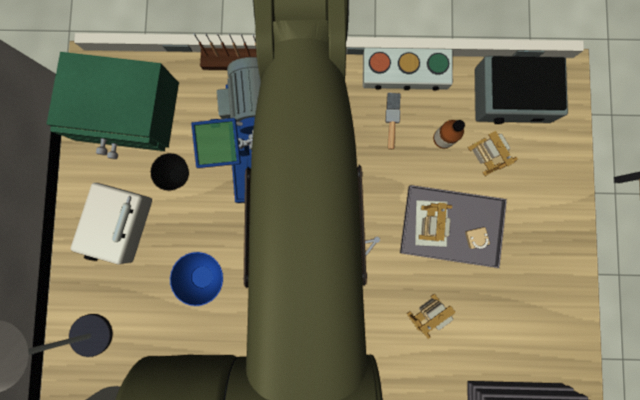

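In the top view the articulator sits on the slip at (434,222). In the side view the shut fingers are at (262,148), above the ball at (263,194). Lowering, then pushing the catch along tool -y.

Call:
{"api": "play_rows", "payload": {
  "plan": [
    [[0, 0, 1], [0, 0, 0], 0],
    [[0, 0, 2.2], [0, 0, 0], 0],
    [[0, 0, 3.2], [0, 0, 0], 0],
    [[0, 0, 4.0], [0, 0, 0], 0],
    [[0, 0, 4.5], [0, 0, 0], 0],
    [[0, 0, 4.7], [0, 0, 0], 0],
    [[0, 0, 4.7], [0, 0, 0], 0]
  ]
}}

```text
time: 11.65
tool_pos: [0.6542, 0.0263, 0.1471]
orientation: [-3.136, -0.191, 0.002]
force: [-0.7, 0.3, -0.6]
opening: -0.0
```

```bash
python3 go.py .6448 .1101 .146 7;python3 snap.py l side
python3 - <<'E'
from h import *
x,y,w,h=210,120,130,110;c=load("l","side");cv2.imwrite(f"pics/l_sidec.png",cv2.resize(c["frame"][y:y+h,x:x+w,::-1],None,fx=5,fy=5,interpolation=2))
E
```

```text
t 11.65 pos [0.6542 0.0263 0.1471] yaw 6.96 tilt 0.07 F [-0.7  0.3 -0.6] op -0.0 j [ 0.04  0.46 -0.03  1.08 -0.    1.49]
shift [0.03, -2.81, 0.04] turn [-0.0, 0.001, -0.001] rows 2.0 1.0
{'time': 11.7, 'joints': array([ 4.04236972e-02,  4.57502878e-01, -3.01536770e-02,  1.08276378e+00,
       -3.70604533e-06,  1.48972023e+00]), 'tool_pos': array([0.65492969, 0.02648788, 0.14811599]), 'orientation': array([3.13578595e+00, 1.90733371e-01, 5.90359994e-04]), 'force': array([ 0.41293688,  0.04422514, -0.74819097]), 'opening': 0.0009010102347245941}
```

View pics/l_sidec.png

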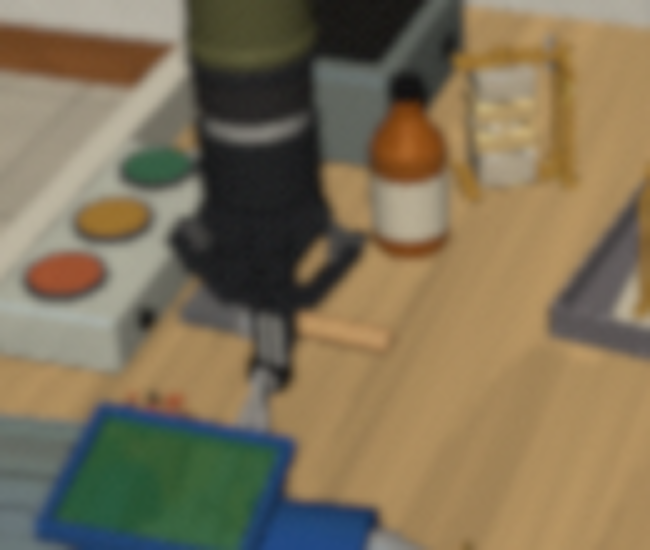

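Call:
{"api": "play_rows", "payload": {
  "plan": [
    [[0.02, -0.3, 0.1], [0, 0, 0], 0],
    [[0.02, -0.6, 0.1], [0, 0, 0], 0],
    [[0.02, -0.9, 0.1], [0, 0, 0], 0],
    [[0.02, -1.2, 0.1], [0, 0, 0], 0],
    [[0.02, -1.5, 0.1], [0, 0, 0], 0],
    [[0.02, -1.8, 0.1], [0, 0, 0], 0],
    [[0.02, -2.1, 0.1], [0, 0, 0], 0],
    [[0.02, -2.4, 0.1], [0, 0, 0], 0],
    [[0.02, -2.7, 0.1], [0, 0, 0], 0],
    [[0.02, -2.85, 0.1], [0, 0, 0], 0]
  ]
}}

```text
time: 12.7
tool_pos: [0.6449, 0.113, 0.1446]
orientation: [-3.136, -0.193, 0.0]
force: [-0.1, -0.8, 0.8]
opening: 0.0
```

Call:
{"api": "play_rows", "payload": {
  "plan": [
    [[0, 0, 0], [0, 0, 0], 0],
    [[0, 0, 0], [0, 0, 0], 0],
    [[0, 0, 0], [0, 0, 0], 0],
    [[0, 0, -1.5], [0, 0, 0], 0],
    [[0, 0, -3], [0, 0, 0], 0],
    [[0, 1, -4.3], [0, 0, 0], 0],
    [[0, 2.2, -4.7], [0, 0, 0], 0]
  ]
}}

```text
time: 13.4
tool_pos: [0.6551, 0.0467, 0.2911]
orientation: [-3.135, -0.195, -0.012]
force: [0.7, 0.5, 0.2]
opening: 0.001
```

```bash
python3 snap.py m;python3 go.py .6711 -.17 .28 7
```

```text
{'time': 13.5, 'joints': array([ 0.06565024,  0.40755863,  0.21586214,  1.3734681 , -0.00183299,
        1.51886046]), 'tool_pos': array([0.6550515 , 0.04245833, 0.28903618]), 'orientation': array([3.13436134, 0.18448317, 0.00886077]), 'force': array([-0.02349414,  0.8619912 , -0.32163503]), 'opening': 0.0013059706101604593}
t 13.5 pos [0.6551 0.0425 0.289 ] yaw 6.74 tilt 0.34 F [-0.   0.9 -0.3] op 0.1 j [ 0.07  0.41  0.22  1.37 -0.    1.52]
shift [-0.3, 7.1, 0.31] turn [0.002, -0.006, -0.005] rows 5.0 1.0
```

Moving aside so the top camera can see the catch, and opening the jaws to 60 mm on the way.

Call:
{"api": "play_rows", "payload": {
  "plan": [
    [[0, 1, 0], [0, 0, 0], 62],
    [[0, 2.5, 0], [0, 0, 0], 62],
    [[0, 4, 0], [0, 0, 0], 62],
    [[0, 5.5, 0], [0, 0, 0], 62],
    [[0, 7, 0], [0, 0, 0], 62],
    [[0, 8, 0], [0, 0, 0], 62],
    [[0, 8, 0], [0, 0, 0], 62]
  ]
}}

```text
time: 14.2
tool_pos: [0.6818, -0.1961, 0.284]
orientation: [3.136, 0.183, -0.003]
force: [0.3, 0.2, 0.2]
opening: 0.729
```

```bash
python3 snap.py n;python3 go.py .6711 .0026 .28 7;python3 - <<'E'
from h import *
x,y,w,h=230,90,120,110;c=load("n","top");cv2.imwrite(f"pics/n_topc.png",cv2.resize(c["frame"][y:y+h,x:x+w,::-1],None,fx=5,fy=5,interpolation=2))
E
```

```text
{'time': 14.3, 'joints': array([-2.75074487e-01,  5.26932622e-01,  3.87913940e-01,  1.43333901e+00,
        6.37566633e-04,  1.17552498e+00]), 'tool_pos': array([ 0.68193066, -0.19224142,  0.28455947]), 'orientation': array([-3.13480669e+00, -1.88623319e-01,  1.98597828e-03]), 'force': array([ 0.40939363, -0.01707733, -0.00603504]), 'opening': 0.7265805687192642}
t 14.3 pos [ 0.6819 -0.1922  0.2846] yaw 6.89 tilt 0.1 F [ 0.4 -0.  -0. ] op 62.0 j [-0.28  0.53  0.39  1.43  0.    1.18]
shift [0.42, -6.49, 0.16] turn [-0.001, 0.001, -0.002] rows 4.0 1.0
```

View pics/n_topc.png

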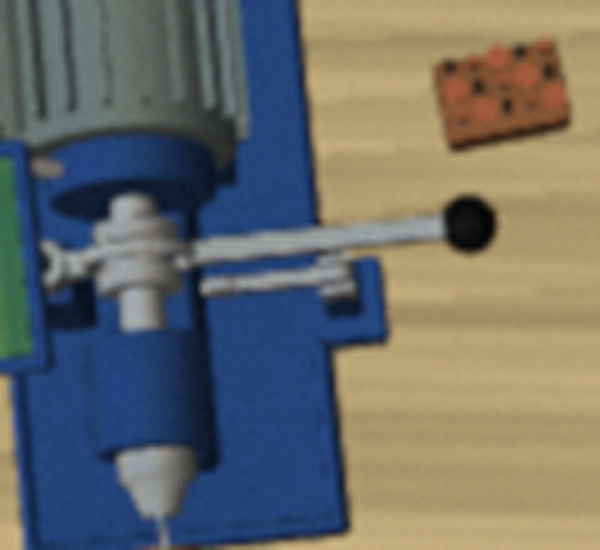

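The catch lies fully over below the bar: pin at crop (340,275), tip at (205,287). The ball is still at rest at crop (469,223). Next I'll go above the ball and grip it, with the jaws along the pull.

Call:
{"api": "play_rows", "payload": {
  "plan": [
    [[0.1, -1, 0], [0, 0, 0], 62],
    [[0.2, -2.4, 0], [0, 0, 0], 62],
    [[0.3, -4, 0], [0, 0, 0], 62],
    [[0.4, -5.4, 0], [0, 0, 0], 62],
    [[0.42, -6.3, 0], [0, 0, 0], 62],
    [[0.42, -6.5, 0], [0, 0, 0], 62],
    [[0.42, -6.5, 0], [0, 0, 0], 62]
  ]
}}

```text
time: 15.0
tool_pos: [0.6706, 0.0057, 0.2857]
orientation: [-3.135, -0.197, 0.0]
force: [-0.2, -0.6, 0.3]
opening: 0.724
```

```bash
python3 go.py .6711 .0026 .094 7; python3 -c "
from h import *
t=load('n','top')
for u,v in ((460,150),(566,122),(552,42)): print(plane(t,(230+u/5-.4,90+v/5-.4),.047))
print('ball',plane(t,(230+469/5-.4,90+223/5-.4),.118))"
```

```text
t 15.0 pos [0.6706 0.0057 0.2857] yaw 7.19 tilt 0.01 F [-0.2 -0.6  0.3] op 61.8 j [ 0.01  0.44  0.26  1.39 -0.    1.45]
shift [0.0, 0.1, 6.39] turn [-0.0, 0.0, 0.003] rows 4.0 1.0
[0.73280945 0.00972985 0.047     ]
[ 0.750526   -0.05145694  0.047     ]
[ 0.79815181 -0.0425453   0.047     ]
ball [0.6713343  0.00302157 0.118     ]
```

Call:
{"api": "play_rows", "payload": {
  "plan": [
    [[0, 0.05, 1], [0, 0, 0], 62],
    [[0, 0.05, 2.2], [0, 0, 0], 62],
    [[0, 0.05, 3.4], [0, 0, 0], 62],
    [[0, 0.05, 4.4], [0, 0, 0], 62],
    [[0, 0.05, 5.2], [0, 0, 0], 62],
    [[0, 0.05, 5.8], [0, 0, 0], 62],
    [[0, 0.05, 6.2], [0, 0, 0], 62],
    [[0, 0.05, 6.4], [0, 0, 0], 62],
    [[0, 0.05, 6.4], [0, 0, 0], 62]
  ]
}}

```text
time: 15.9
tool_pos: [0.671, 0.0014, 0.0931]
orientation: [3.136, 0.191, -0.001]
force: [-0.6, -0.1, 0.2]
opening: 0.725
```

Call:
{"api": "play_rows", "payload": {
  "plan": [
    [[0, 0, 0], [0, 0, 0], 50],
    [[0, 0, 0], [0, 0, 0], 42],
    [[0, 0, 0], [0, 0, 0], 36],
    [[0, 0, 0], [0, 0, 0], 30],
    [[0, 0, 0], [0, 0, 0], 22],
    [[0, 0, 0], [0, 0, 0], 20],
    [[0, 0, 0], [0, 0, 0], 20]
  ]
}}

```text
time: 16.6
tool_pos: [0.6707, 0.0017, 0.0948]
orientation: [3.135, 0.191, -0.001]
force: [-4.6, -1.2, 7.5]
opening: 0.344
```

```bash
python3 go.py .6711 .0026 .094 7; python3 snap.py o side
python3 - <<'E'
from h import *
x,y,w,h=210,120,130,110;c=load("o","side");cv2.imwrite(f"pics/o_sidec.png",cv2.resize(c["frame"][y:y+h,x:x+w,::-1],None,fx=5,fy=5,interpolation=2))
E
```

```text
t 16.6 pos [0.6707 0.0017 0.0948] yaw 6.98 tilt 0.04 F [-4.6 -1.2  7.5] op 29.3 j [ 0.    0.52 -0.05  0.99 -0.    1.45]
shift [0.02, -0.03, 0.03] turn [0.0, 0.001, -0.0] rows 1.0 1.0
{'time': 16.65, 'joints': array([ 2.77432001e-03,  5.22185852e-01, -5.48957028e-02,  9.94111679e-01,
       -3.93039268e-04,  1.45164787e+00]), 'tool_pos': array([0.67072179, 0.00173074, 0.09485542]), 'orientation': array([ 3.13538824e+00,  1.91374877e-01, -6.58231163e-04]), 'force': array([-4.70052573, -0.92401174,  6.78141623]), 'opening': 0.33985336582355125}
```

View pics/o_sidec.png

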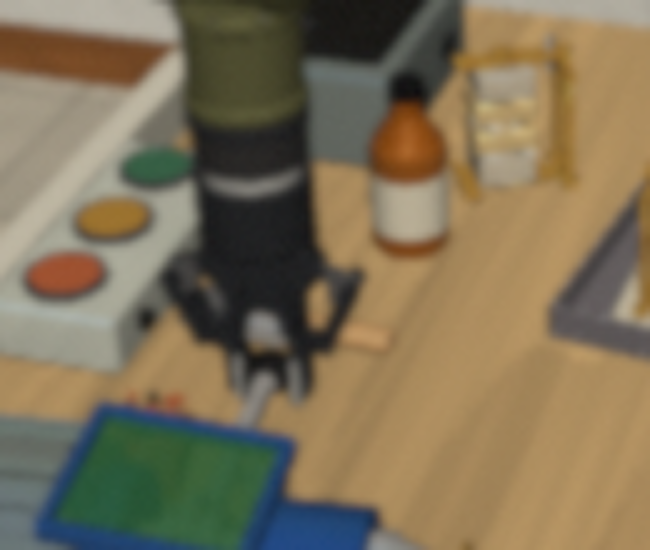

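The jaws closed to 29.3 mm on a 32 mm ball, and the ball pushes up on the fingers, so the grip is probably a few mm too high. I'll reopen, lower 6 mm and close again.

Call:
{"api": "play_rows", "payload": {
  "plan": [
    [[0, 0, 0], [0, 0, 0], 40],
    [[0, 0, 0], [0, 0, 0], 48],
    [[0, 0, 0.1], [0, 0, 0], 48],
    [[0, 0, 0.2], [0, 0, 0], 48],
    [[0, 0, 0.2], [0, 0, 0], 42],
    [[0, 0, 0.2], [0, 0, 0], 36],
    [[0, 0, 0.2], [0, 0, 0], 28],
    [[0, 0, 0.2], [0, 0, 0], 20],
    [[0, 0, 0.2], [0, 0, 0], 20],
    [[0, 0, 0.2], [0, 0, 0], 20]
  ]
}}

```text
time: 17.65
tool_pos: [0.6707, 0.0018, 0.0876]
orientation: [3.136, 0.192, -0.002]
force: [-5.3, -0.8, 3.2]
opening: 0.343
```

```bash
python3 go.py .6711 .0026 .088 7
```

```text
t 17.65 pos [0.6707 0.0018 0.0876] yaw 6.99 tilt 0.06 F [-5.3 -0.8  3.2] op 29.3 j [ 0.    0.53 -0.06  0.98 -0.    1.45]
shift [0.02, -0.02, -0.01] turn [0.0, 0.001, -0.0] rows 1.0 1.0
```

The opening is the same at a lower height, so the pads sit flat across the ball and the reading is just offset. The grip is firm. Now I'll pull along the arc about the pivot.

Call:
{"api": "play_rows", "payload": {
  "plan": [
    [[-0.38, -0.01, 0], [0, 0, 0.05], 20],
    [[-0.77, -0.04, 0], [0, 0, 0.1], 20],
    [[-1.15, -0.09, 0], [0, 0, 0.15], 20],
    [[-1.52, -0.15, 0], [0, 0, 0.2], 20],
    [[-1.9, -0.24, 0], [0, 0, 0.25], 20],
    [[-2.27, -0.34, 0], [0, 0, 0.3], 20],
    [[-2.63, -0.47, 0], [0, 0, 0.35], 20],
    [[-2.85, -0.55, 0], [0, 0, 0.38], 20],
    [[-2.99, -0.6, 0], [0, 0, 0.4], 20],
    [[-2.99, -0.6, 0], [0, 0, 0.4], 20]
  ]
}}

```text
time: 18.65
tool_pos: [0.582, 0.0077, 0.0878]
orientation: [3.109, -0.435, 0.007]
force: [4.4, -4.4, -5.1]
opening: 0.348
```

```bash
python3 g2w.py -93.8 -160; python3 go.py .58 .011 .088 -17; python3 snap.py q
python3 - <<'E'
from h import *
x,y,w,h=210,120,130,110;c=load("q","side");cv2.imwrite(f"pics/q_sidec.png",cv2.resize(c["frame"][y:y+h,x:x+w,::-1],None,fx=5,fy=5,interpolation=2))
E
```

```text
[0.5756 0.011 ]
t 18.65 pos [0.582  0.0077 0.0878] yaw -15.93 tilt 0.27 F [ 4.4 -4.4 -5.1] op 29.7 j [ 0.01  0.37 -0.31  0.89 -0.    1.86]
shift [-0.09, -0.09, -0.01] turn [0.001, -0.005, 0.019] rows 1.0 1.0
{'time': 18.75, 'joints': array([ 0.01460459,  0.37250281, -0.30631065,  0.88783908, -0.00275504,
        1.86292365]), 'tool_pos': array([0.58239479, 0.0075945 , 0.08779034]), 'orientation': array([ 3.10931716, -0.43425281,  0.00708902]), 'force': array([ 4.44316   , -5.33836339, -3.46207119]), 'opening': 0.34067166928101744}
```

View pics/q_sidec.png

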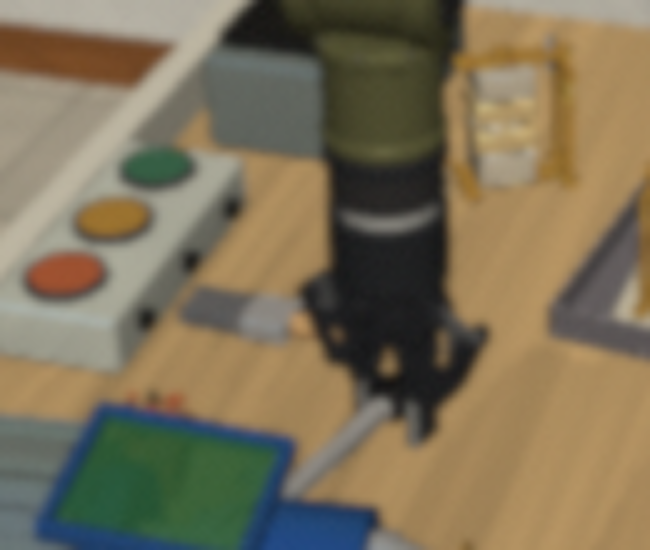

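The lever follows and is at about 0.39–0.4 rad. Pressing on to the stop in small steps.

Call:
{"api": "play_rows", "payload": {
  "plan": [
    [[-0.08, 0, 0], [0, 0, 0.01], 20],
    [[-0.16, 0, 0], [0, 0, 0.02], 20],
    [[-0.16, 0, 0], [0, 0, 0.02], 20],
    [[-0.16, 0, 0], [0, 0, 0.02], 20]
  ]
}}

```text
time: 19.15
tool_pos: [0.5779, 0.0088, 0.0878]
orientation: [3.105, -0.465, 0.007]
force: [4.7, -4.6, -4.3]
opening: 0.345
```

Call:
{"api": "play_rows", "payload": {
  "plan": [
    [[-0.08, 0, 0], [0, 0, 0], 20],
    [[-0.16, 0, 0], [0, 0, 0], 20],
    [[-0.16, 0, 0], [0, 0, 0], 20],
    [[-0.16, 0, 0], [0, 0, 0], 20]
  ]
}}

```text
time: 19.55
tool_pos: [0.5741, 0.01, 0.0878]
orientation: [3.104, -0.468, 0.009]
force: [7.4, -5.5, -6.4]
opening: 0.345
```

```bash
python3 go.py .5756 .011 .088 -17
```

```text
t 19.55 pos [0.5741 0.01   0.0878] yaw -17.13 tilt 0.37 F [ 7.4 -5.5 -6.4] op 29.5 j [ 0.02  0.36 -0.33  0.88 -0.    1.89]
shift [0.04, -0.05, -0.01] turn [0.001, -0.006, -0.002] rows 1.0 1.0
```

Call:
{"api": "play_rows", "payload": {
  "plan": [
    [[-0.08, 0, 0], [0, 0, 0], 20],
    [[-0.16, 0, 0], [0, 0, 0], 20],
    [[-0.16, 0, 0], [0, 0, 0], 20],
    [[-0.16, 0, 0], [0, 0, 0], 20]
  ]
}}

```text
time: 19.95
tool_pos: [0.5732, 0.0102, 0.088]
orientation: [3.103, -0.469, 0.019]
force: [19.2, -9.5, -16.5]
opening: 0.346
```

Call:
{"api": "play_rows", "payload": {
  "plan": [
    [[0, 0, 0], [0, 0, 0], 20],
    [[0, 0, 0], [0, 0, 0], 20],
    [[0, 0, 0], [0, 0, 0], 20],
    [[0, 0, 0], [0, 0, 0], 20],
    [[0, 0, 0], [0, 0, 0], 20],
    [[0, 0, 0], [0, 0, 0], 20]
  ]
}}

```text
time: 20.55
tool_pos: [0.5733, 0.0102, 0.088]
orientation: [3.103, -0.469, 0.019]
force: [19.3, -9.3, -16.2]
opening: 0.346
```

```bash
python3 go.py .5756 .011 .088 -17; python3 snap.py r
python3 - <<'E'
from h import *
x,y,w,h=210,120,190,130;c=load("r","side");cv2.imwrite(f"pics/r_sidec.png",cv2.resize(c["frame"][y:y+h,x:x+w,::-1],None,fx=4,fy=4,interpolation=2))
E
```

```text
t 20.55 pos [0.5733 0.0102 0.088 ] yaw -17.2 tilt 0.74 F [ 19.3  -9.3 -16.2] op 29.5 j [ 0.02  0.35 -0.34  0.87 -0.01  1.89]
shift [0.07, -0.05, 0.0] turn [0.002, -0.013, -0.003] rows 1.0 1.0
{'time': 20.65, 'joints': array([ 0.02104756,  0.35120532, -0.33722643,  0.87086713, -0.00572583,
        1.89195409]), 'tool_pos': array([0.57326923, 0.01017261, 0.08800499]), 'orientation': array([ 3.10258057, -0.46913629,  0.01930501]), 'force': array([ 19.24013435, -10.0138354 , -15.52374283]), 'opening': 0.3457529468907864}
```

View pics/r_sidec.png

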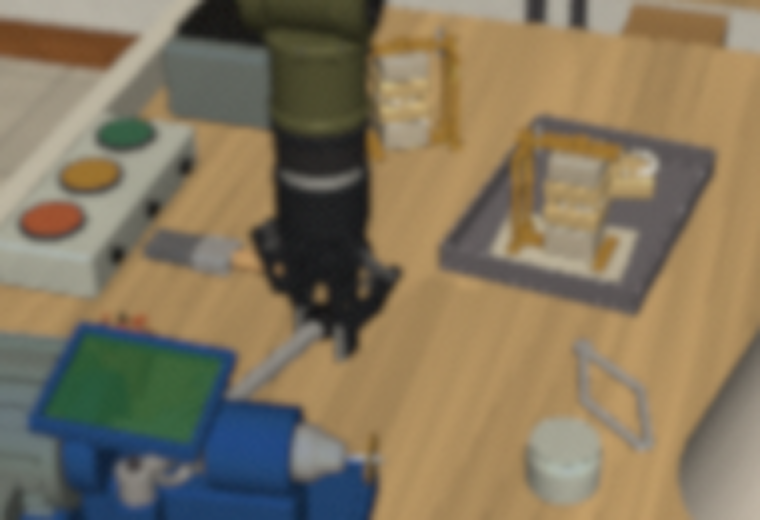

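View pics/r_top.png

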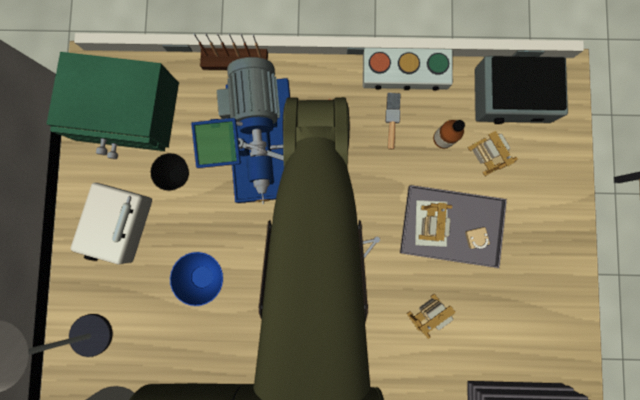

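The lever is on its stop: the force jumped to about 21 N and the tool stopped moving, steady over the last 0.6 s. The TCP at (0.573, 0.010) matches the expected stop at (0.576, 0.011). The articulator stands upright in the tray. Handing in.

```bash
python3 -c "
from plant import close_job
print(close_job())"
```

```text
the job is handed in; nothing more can be done
None
```

The job is handed in, at about 20.7 s on the robot's clock; `close_job()` reports no verdict.

- **Articulator:** I moved the leftmost one onto the slip in the free half of the tray and let it go. The last side and top pictures show it standing upright there.
- **Safety catch:** I pushed it over towards the spindle with the shut fingers. A top picture taken just before I gripped the ball shows it lying level below the bar. The arm hid it from the top camera after that.
- **Lever:** I gripped the ball and pulled it along its arc to the stop, and the arm is still holding it there. The horizontal force is steady at about 21 N, and the TCP is within 3 mm of where the stop should be.
- **Bystanders:** those visible in the last pictures look unmoved. I judged this by eye and did not measure it. The arm covered part of the bench in the top view.

**Readings that disagreed:** the jaws read 29.3 to 29.7 mm on the 32 mm ball. I suspected the grip was too high and regripped about 7 mm lower, but the reading stayed the same, so I took it as a reading offset. The grip did not slip during the pull. A downward force of about 16 N also shows on the tool at the hold; it is steady, and I did not look into its cause.

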